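# Set the case press by one and a half working turns and lock it

## Task

Lower the ram of the watch-case press by exactly one and a half turns of its spindle: turn the handwheel clockwise (seen from above), first taking up the wheel's free play, and count the one and a half turns only from where the spindle begins to follow. Keep a light grip, and do not run past and back off. Then throw the lock lever fully over, let go, and leave the tools and the watch on the bench where they are.

Things in the scene. Friction and masses are not known exactly. Their poses are not given: they have to be found in the camera images.
- press: Grey bench press for watch cases, bolted down: base 160 (x) x 300 (y) x 25 mm, a column at its +y end, a head beam 70 x 250 mm with its top 175 mm above the bench. Origin: centre of the base's underside, z up. On the head, in its frame: vertical spindle axis at x 0, y -75 mm; lock lever block at x 0, y +90 mm. The watch case in the nest under the ram is not handled.
- wheel_axis (a point): Point on the vertical spindle axis, 236 mm above the bench (the height of crank_grip): the centre of the circle that the crank knob runs on. It does not move.
- wheel: Dark steel three-spoke handwheel, level, 118 mm over the rim, rim top 206 mm and hub top 207 mm above the bench; origin on the axis. It has free play on the spindle: at the start 0.07 to 0.67 turn clockwise is free, unknown beforehand. In the play it turns with about 0.5 N at the knob; once it drives the spindle it takes a steady 6 N there (0.3 N m), and it stays where left.
- crank_grip (a point): Grip point on the axis of the black upright crank knob on the wheel's rim, 236 mm above the bench. The knob is a cylinder of diameter 17 mm, from 206 to 255 mm above the bench, 52 mm from the spindle axis. It revolves freely on its pin, so it can be gripped from above and carried round without turning the gripper. Its slim pin bears 150 N at most, both fingers' squeeze and push added up.
- ram_foot (a point): Centre of the flat underside of the steel ram (44 mm disc) below the head, on the spindle axis, 76 to 78 mm above the bench at the start. It goes down 2 mm for each clockwise turn of the spindle, and keeps still while the wheel moves in its free play. It starts about 20 mm above the watch case.
- lock (a joint): Lock lever on its block on top of the head: angle in rad, 0 at the start, leaning towards the press's -x side; 1.0 is fully over to the press's +x side (the locked position). It swings about the press's y axis and stays where it is left; a push of a few newtons at the tip moves it.
- lock_tip (a point): Centre of the round end of the steel lock lever.
- loupe: Bystander: black eye loupe, 42 mm across, 28 mm tall; origin at its underside.
- dish: Bystander: small glass parts dish, 64 mm across, 22 mm high; origin at its underside.
- driver: Bystander: screwdriver, 110 mm long, lying on the bench; origin at its underside.
- watch: Bystander: steel wristwatch with a short bracelet, about 110 mm long, 12 mm high; origin at its underside.

How it is judged:
By the outcome, as a careful person would: the job done as asked, in the order asked, and still so for the second after the job is handed in, with the robot touching nothing.
It also fails if it takes over 72 s, if anything falls off the work surface, if the arm or the gripper's body presses on something with over 40 N, if the wrist force passes 120 N, or if a joint passes its speed limit or range.

## Robot

A 7-joint arm with a two-finger parallel gripper is mounted at the origin on the work surface. World frame = base frame: x ahead of the robot, y to its left, z up, the work surface at z = 0. Lengths are in m, angles in rad, forces in N, time in s.
With the tool pointing down it reaches from about 0.35 to 0.9 m from the base axis. Payload 7.2 kg.
Tool frame: the origin (TCP) lies between the finger pads; the fingertips stand manip.finger_overhang ahead of it and the grasp point (between the pads) lies 6 mm ahead of it (manip.finger_overhang is the distance from the TCP to the fingertips, in m); z points along the fingers, y is the line along which they close (so a half turn about z gives the same grasp; the last joint's range is limited). The gripper opens to 88 mm and grips with 3 to 60 N. Pads are 20 mm wide; open, the fingers measure 115 mm over their backs; the gripper's body (75 mm by 178 mm) begins 61 mm behind the grasp point.
Start: joints at [-1.269, 0.411, -0.013, 1.596, 0.006, 1.134, -0.082], TCP at [0.226, 0.583, 0.248] pointing down, gripper open.
Joint ranges: [-2.95, 2.95], [-0.29, 1.99], [-1.47, 1.44], [0.14, 2.54], [-1.03, 4.17], [0.13, 1.85], [-2.86, 2.86]. Speed limits (rad/s): [2.39, 2.39, 3.01, 3.01, 3.14, 3.14, 3.14].

## Interface

Orientations are given as a unit quaternion [x, y, z, w].
In Python, from cell import manip gives the robot as it stands.
- The arm moves only by the tool step_arm, never from a script. Its arguments are lists of equal length, an entry for each row: "linear": the shift along the tool's x, y, z in units of 0.4 m (1.0 is 0.4 m), a list of three; "angular": the turn, a rotation vector about the tool's x, y, z in units of 45 degrees (1.0 is 45 degrees), a list of three. A call has 1 to 10 rows; each row shifts and turns the commanded pose from where the row before left it, along the tool's axes as they then stand; what a row does not reach is not made up. A row lasts 1/12 s, in which the tool goes at most 41.7 mm and 7.16 degrees, less where a joint would pass 70% of its speed; a pose out of reach is approached as far as the arm can. A call with a number of a shift or a turn outside -1 to 1 is refused whole. A call with a gripper value outside its range is refused whole. "gripper" is the closure, from 0 (fully open) to 1 (shut), set as the call begins (left out, the last holds). The fingers move at their own pace and stop on an object; "grip_force" is the grip in N (left out, the last holds). Time passes only in rows, so rows that do not move let the fingers close. It gives the time, the measured TCP pose, the force, the opening and the grip force at its end, in the units of the state.
- manip.state(): the state, without advancing time (a new reading comes with each control period).
- manip.capture(name): name is "side" or "top" or "wrist"; returns a dict with "color" (420x560x3 uint8, red, green, blue), "intrinsics" (3x3 intrinsics, pixels), "position" and "attitude" of the camera in the world. Camera axes: x right, y down, z forward; pixel columns grow to the right and rows downward; lengths in m; the calibration is good to about 2 mm. A picture is of the moment at which its call begins. There is no depth.
- manip.job_done(): hands the job in; it is judged then, once.
The state is a dict: "clock": time; "joint_positions": joint angles; "joint_velocities": joint speeds; "effort": joint torques, N m; "eef_pos": TCP position; "tcp_rot": TCP orientation; "wrist_force": force on the tool from outside, world axes, zero at the start; "ft_torque": the same for the moment, N m; "gripper_width": finger opening in m; "grip_force": force on a finger pad.
Only numpy, scipy, OpenCV 4.12 (cv2) and the standard library are available. Lean on these libraries where they do the work, as an engineer would, in place of code of your own. Each camera call takes 0.05 s, during which the arm holds its last target. There are 200 camera calls.

## Working session

There is one attempt and no reset: what is moved stays moved. The work goes in short steps, Python scripts to look and compute and a tool call to move; the robot and the scene stay as the last step left them, time stands still between calls to the robot, and variables do not carry over. Pictures are saved under pics/ and viewed, at most 10 in all, crops included, and the job is handed in when it is done.

Besides the shell and the picture viewer there is one more tool, called as name(argument=value, ...) on one line, values as JSON. step_arm: Moves the arm, as the interface text tells. Shifts and turns lie within -1 to 1; 1 stands for 0.4 m of shift or 45 degrees of turn. Its arguments: {"type":"object","properties":{"linear":{"type":"array","items":{"type":"array","items":{"type":"number","minimum":-1,"maximum":1}}},"angular":{"type":"array","items":{"type":"array","items":{"type":"number","minimum":-1,"maximum":1}}},"gripper":{"type":"number"},"grip_force":{"type":"number"}},"required":["linear","angular"]}

```bash
ls; mkdir -p pics
python3 - <<'E'
from cell import manip
import cv2,numpy as np
ims=[]
for n in ["side","top"]:
    c=manip.capture(n); cv2.imwrite(f"pics/{n}0.png",c["color"][:,:,::-1]); print(n,c["intrinsics"],c["position"],c["attitude"])
s=manip.state(); print(s, manip.finger_overhang)
E
```

```text
pics
side [[462.79558756   0.         277.10024457]
 [  0.         462.79558756 209.08799115]
 [  0.           0.           1.        ]] [ 0.19728198 -0.53776366  0.81150014] [ 0.86492834 -0.2918252   0.12626026 -0.38832379]
top [[455.8826756    0.         279.3028316 ]
 [  0.         455.8826756  203.96658238]
 [  0.           0.           1.        ]] [ 0.46633931 -0.00787501  1.01840458] [-0.69830574  0.71193549 -0.04539364  0.05879082]
{'clock': 0.1, 'joint_positions': array([-1.26921327,  0.41184289, -0.0127177 ,  1.59695131,  0.00557417,
        1.13428757, -0.08218467]), 'joint_velocities': array([ 2.54189796e-05, -1.91883442e-03,  9.67378153e-04, -1.74999235e-03,
       -3.58557696e-04, -7.69224537e-04,  6.22613770e-07]), 'effort': array([ 2.35701846e-03, -5.89093351e+01,  6.43626284e-01, -2.91705537e+01,
       -5.37945167e-02,  1.45443037e-02,  6.49550975e-05]), 'eef_pos': array([0.22575592, 0.58235725, 0.24688248]), 'tcp_rot': array([ 1.83823266e-01,  9.82959042e-01, -7.20676079e-04, -9.57314193e-05]), 'wrist_force': array([ 0.5116125 ,  1.15017994, -0.16114521]), 'ft_torque': array([-0.01780545, -0.03639991, -0.02262986]), 'grip_force': 0.0, 'gripper_width': 0.08775743165163123} 0.025
```

View pics/side0.png

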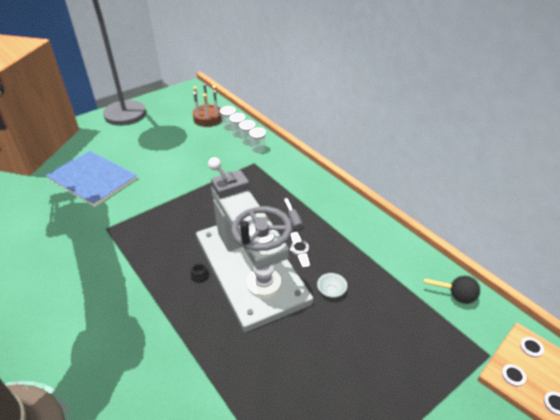

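View pics/top0.png

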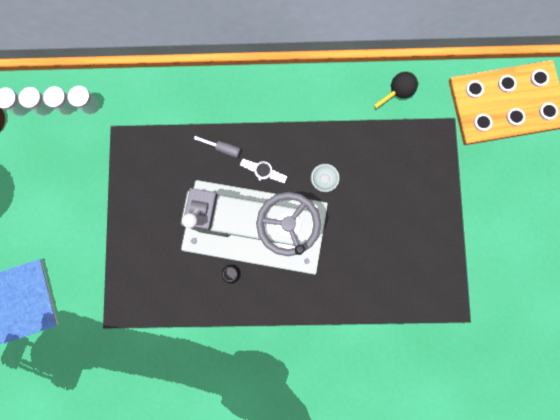

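The side view shows the press at about (258,250), the wheel at (262,228), the knob at (245,232) and the white lever tip at (214,163). In the top view the wheel is centred near (289,224), the knob top is near (300,249) and the lever tip is at (190,220). The loupe, dish, driver and watch lie around the press.

```bash
cat > h.py <<'E'
from cell import manip
import cv2,numpy as np
from scipy.spatial.transform import Rotation as R
def ray(c,p):
    d=np.linalg.inv(c["intrinsics"])@np.array([p[0],p[1],1.]); d=R.from_quat(c["attitude"]).as_matrix()@d
    return np.array(c["position"]),d/np.linalg.norm(d)
def onz(c,p,z):
    o,d=ray(c,p); return o+d*(z-o[2])/d[2]
def tri(c1,p1,c2,p2):
    A=np.zeros((3,3));b=np.zeros(3);
    rs=[ray(c1,p1),ray(c2,p2)]
    for o,d in rs:
        M=np.eye(3)-np.outer(d,d);A+=M;b+=M@o
    x=np.linalg.solve(A,b); return x,[np.linalg.norm((np.eye(3)-np.outer(d,d))@(x-o)) for o,d in rs]
def proj(c,X):
    q=R.from_quat(c["attitude"]).as_matrix().T@(np.array(X)-c["position"]); q=c["intrinsics"]@q; return q[:2]/q[2]
E
python3 - <<'E'
from h import *
s=manip.capture("side");t=manip.capture("top")
print("wheel c",onz(t,(289,224),.204),onz(s,(262,228),.204),tri(s,(262,228),t,(289,224)))
print("knob",onz(t,(300,249),.255),onz(s,(245,223),.255))
print("tip",tri(s,(214,163),t,(190,220)))
a=cv2.resize(s["color"][140:340,180:350],None,fx=3,fy=3,interpolation=cv2.INTER_CUBIC)[:600]
b=cv2.resize(t["color"][170:290,170:340],None,fx=4.7,fy=4.7,interpolation=cv2.INTER_CUBIC)
cv2.imwrite("pics/s1.png",a[:,:,::-1]);cv2.imwrite("pics/t1.png",b[:,:,::-1])
# base outline from the top: light pixels
g=t["color"].astype(int);m=((g.min(2)>110)&(g.max(2)-g.min(2)<40)).astype(np.uint8)
m[:180]=0;m[275:]=0;m[:,:178]=0;m[:,332:]=0
for p in [(196,181),(328,215),(318,273),(182,253)]: print("base corner",p,onz(t,p,.025))
E
```

```text
wheel c [ 0.55079327 -0.01023369  0.204     ] [ 0.54815642 -0.01796012  0.204     ] (array([ 0.55227607, -0.01059925,  0.19573116]), [np.float64(0.0007095307014661596), np.float64(0.0007095307014661009)])
knob [ 0.50328354 -0.02754095  0.255     ] [ 0.50246297 -0.03330192  0.255     ]
tip (array([0.55582174, 0.15850947, 0.24965467]), [np.float64(0.0004914820840332863), np.float64(0.0004914820840332076)])
base corner (196, 181) [0.66970837 0.19438611 0.025     ]
base corner (328, 215) [ 0.58745149 -0.09656875  0.025     ]
base corner (318, 273) [ 0.46225793 -0.07089533  0.025     ]
base corner (182, 253) [0.51057003 0.22354329 0.025     ]
```

View pics/s1.png

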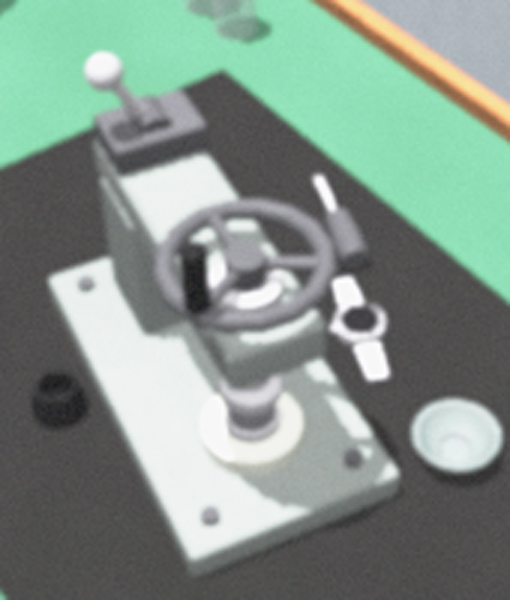

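View pics/t1.png

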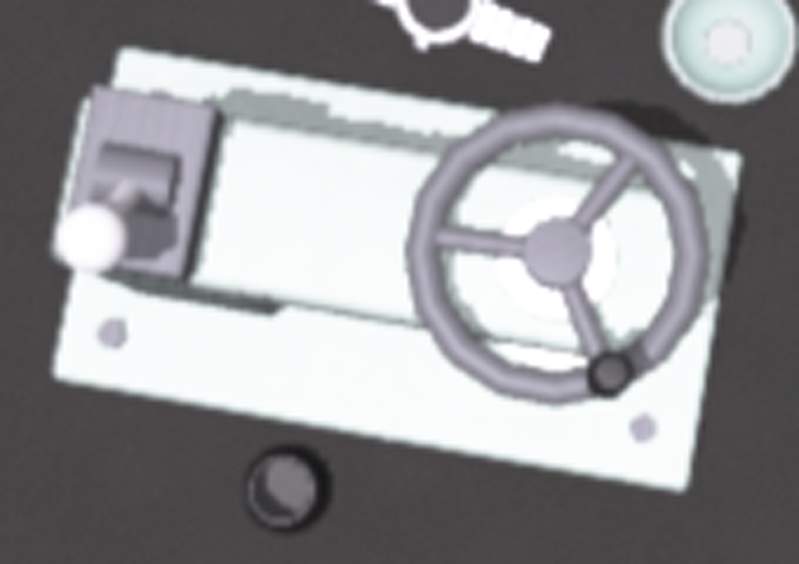

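Reading the crops back into full-image pixels: in the top view the hub is at (288.3,223.4), the knob top at (299.4,249.2) and the ball at (189.2,220.2). In the side view the ball is at (214,163.3) and the knob cap is near (243.7,223). I'll refine these and lift and turn the tool.

Run:
```python
from h import *
s=manip.capture("side");t=manip.capture("top")
f=lambda u,v:((u+.5)/4.7-.5+170,(v+.5)/4.7-.5+170)
g=lambda u,v:((u+.5)/3-.5+180,(v+.5)/3-.5+140)
print("hub",onz(t,f(558,253),.207),onz(s,g(246,243),.207))
print("rim",onz(t,f(558,254),.200),onz(s,g(244.5,263),.200))
print("knob",onz(t,f(610,374),.255),onz(s,g(193,249),.255))
print("tip",tri(s,g(103,71),t,f(92,238)))
P=[onz(t,f(*p),.025) for p in [(120,47),(740,155),(687,491),(53,377)]]
P=np.array(P);print(P, P.mean(0)); 
for a,b in [(1,0),(2,3)]: d=P[a]-P[b];print(np.degrees(np.arctan2(-d[1],-d[0]))-90,np.linalg.norm(d))
# ellipse fit of rim in top: dark grey pixels
```

```text
hub [ 0.55151819 -0.00904861  0.207     ] [ 0.55762967 -0.00383334  0.207     ]
rim [ 0.55186775 -0.00905075  0.2       ] [ 0.55027169 -0.01209572  0.2       ]
knob [ 0.50300223 -0.02652353  0.255     ] [ 0.50155137 -0.03153335  0.255     ]
tip (array([0.55605728, 0.16012781, 0.24770611]), [np.float64(4.350432408180292e-05), np.float64(4.350432408186655e-05)])
[[ 0.67291674  0.19634331  0.025     ]
 [ 0.61498923 -0.09541144  0.025     ]
 [ 0.46005873 -0.06605203  0.025     ]
 [ 0.5175203   0.22608372  0.025     ]] [0.56637125 0.06524089 0.025     ]
-11.22995150674734 0.29744987582782934
-11.127723930652138 0.29773331739887055
```

step_arm(linear=[[0, 0, -0.025], [0, 0, -0.025], [0, 0, -0.025], [0, 0, -0.025], [0, 0, -0.025], [0, 0, -0.025], [0, 0, -0.025], [0, 0, -0.025], [0, 0, -0.025], [0, 0, -0.025]], angular=[[0, 0, 0.153], [0, 0, 0.153], [0, 0, 0.153], [0, 0, 0.153], [0, 0, 0.153], [0, 0, 0.153], [0, 0, 0.153], [0, 0, 0.153], [0, 0, 0.153], [0, 0, 0.153]])

```text
clock: 1.13
eef_pos: [0.2258, 0.5827, 0.3481]
tcp_rot: [0.709, 0.705, -0.0, -0.0]
wrist_force: [-0.5, 0.1, 0.3]
gripper_width: 0.0877
grip_force: 0.0
```

step_arm(linear=[[-0.076, 0.035, 0], [-0.076, 0.035, 0], [-0.076, 0.035, 0], [-0.076, 0.035, 0], [-0.076, 0.035, 0], [-0.076, 0.035, 0], [-0.076, 0.035, 0], [-0.076, 0.035, 0], [-0.076, 0.035, 0], [-0.076, 0.035, 0]], angular=[[0, 0, 0], [0, 0, 0], [0, 0, 0], [0, 0, 0], [0, 0, 0], [0, 0, 0], [0, 0, 0], [0, 0, 0], [0, 0, 0], [0, 0, 0]])

```text
clock: 1.97
eef_pos: [0.3661, 0.277, 0.3478]
tcp_rot: [0.707, 0.707, 0.0, -0.0]
wrist_force: [0.8, -0.3, -0.1]
gripper_width: 0.0876
grip_force: 0.0
```

step_arm(linear=[[-0.076, 0.035, 0], [-0.076, 0.035, 0], [-0.076, 0.035, 0], [-0.076, 0.035, 0], [-0.076, 0.035, 0], [-0.076, 0.035, 0], [-0.076, 0.035, 0], [-0.076, 0.035, 0], [-0.076, 0.035, 0], [0, 0, 0]], angular=[[0, 0, 0], [0, 0, 0], [0, 0, 0], [0, 0, 0], [0, 0, 0], [0, 0, 0], [0, 0, 0], [0, 0, 0], [0, 0, 0], [0, 0, 0]])

```text
clock: 2.8
eef_pos: [0.4929, -0.0014, 0.3482]
tcp_rot: [0.71, 0.704, -0.0, 0.001]
wrist_force: [-0.2, 0.1, -0.1]
gripper_width: 0.088
grip_force: 0.0
```

Run:
```python
from h import *
st=manip.state();print(st["eef_pos"],st["tcp_rot"],st["joint_positions"])
w=manip.capture("wrist");print(w["position"],R.from_quat(w["attitude"]).as_matrix())
cv2.imwrite("pics/w1.png",w["color"][:,:,::-1])
print("axis px",proj(w,[.551,-.0095,.207]),"knob px",proj(w,[.503,-.028,.255]))
```

```text
[ 0.4929136  -0.00136611  0.3481972 ] [ 7.09998025e-01  7.04202149e-01 -9.45464085e-06  1.46213375e-03] [-0.76027742  0.1019002   0.73660784  1.79616079 -0.06939772  1.26852205
 -0.01389835]
[0.492732   0.07443249 0.48465835] [[ 9.99967927e-01 -7.98922241e-03 -5.63102729e-04]
 [-7.82829214e-03 -9.60128862e-01 -2.79448180e-01]
 [ 1.69192248e-03  2.79443626e-01 -9.60160610e-01]]
axis px [343.35423085 213.01663341] knob px [291.64153796 254.76784251]
```

View pics/w1.png

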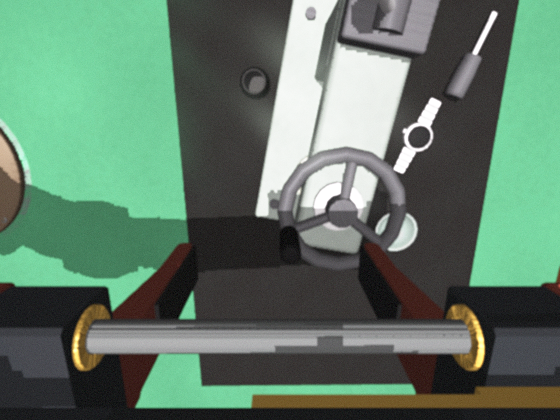

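The wrist view shows the hub near (342,210) and the knob's dark cylinder near (290,245). That matches the predicted pixels (343,213) and (292,255) to within a few px, so I'll zoom in on it.

Run:
```python
import cv2
a=cv2.imread("pics/w1.png")[140:280,270:420]
cv2.imwrite("pics/w1c.png",cv2.resize(cv2.convertScaleAbs(a,alpha=1.8,beta=10),None,fx=4,fy=4,interpolation=cv2.INTER_CUBIC))
```

```text
(no output)
```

View pics/w1c.png

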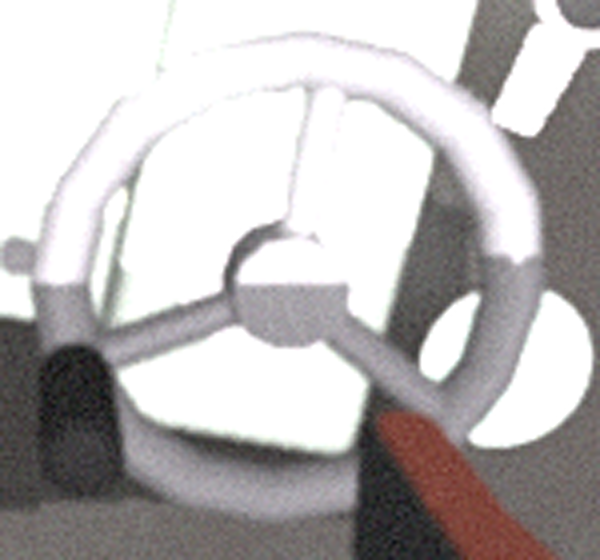

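The hub top centre is at full-image (342.9,212.9) and the knob cap at (290.4,253.9). That gives an axis of about (0.551,-0.0095) and a knob of about (0.5025,-0.0275). Now moving down around the knob.

step_arm(linear=[[-0.033, 0.012, 0], [-0.032, 0.012, 0], [0, 0, 0.04], [0, 0, 0.05], [0, 0, 0.05], [0, 0, 0.05], [0, 0, 0.04], [0, 0, 0.03], [0, 0, 0], [0, 0, 0]], angular=[[0, 0, -0.01], [0, 0, 0], [0, 0, 0], [0, 0, 0], [0, 0, 0], [0, 0, 0], [0, 0, 0], [0, 0, 0], [0, 0, 0], [0, 0, 0]])

```text
clock: 3.68
eef_pos: [0.5008, -0.02, 0.2434]
tcp_rot: [0.704, 0.71, -0.0, -0.0]
wrist_force: [-0.6, 0.4, -0.7]
gripper_width: 0.0879
grip_force: 0.0
```

Run:
```python
from h import *
st=manip.state();print(st["eef_pos"],st["tcp_rot"],st["joint_positions"],st["wrist_force"])
```

```text
[ 0.50078394 -0.01999703  0.24344353] [ 7.04168699e-01  7.10032387e-01 -4.55247512e-04 -4.95879174e-04] [-0.67164393  0.23514191  0.73573466  1.93118324 -0.18194599  1.04326938
  0.15108594] [-0.57585545  0.35121378 -0.73807437]
```

step_arm(linear=[[-0.019, 0.004, 0], [0, 0, 0], [0, 0, 0]], angular=[[0, 0, 0.01], [0, 0, 0], [0, 0, 0]])

```text
clock: 3.93
eef_pos: [0.5034, -0.0291, 0.2445]
tcp_rot: [0.708, 0.707, 0.001, 0.0]
wrist_force: [-0.0, -0.9, -0.3]
gripper_width: 0.0878
grip_force: 0.0
```

step_arm(linear=[[0, 0, 0], [0, 0, 0], [0, 0, 0], [0, 0, 0], [0, 0, 0], [0, 0, 0], [0, 0, 0], [0, 0, 0], [0, 0, 0], [0, 0, 0]], angular=[[0, 0, 0], [0, 0, 0], [0, 0, 0], [0, 0, 0], [0, 0, 0], [0, 0, 0], [0, 0, 0], [0, 0, 0], [0, 0, 0], [0, 0, 0]], gripper=0.75, grip_force=15)

```text
clock: 4.77
eef_pos: [0.5029, -0.0286, 0.2436]
tcp_rot: [0.707, 0.707, -0.0, -0.0]
wrist_force: [-0.1, 0.3, 0.2]
gripper_width: 0.0251
grip_force: 0.0
```

Run:
```python
from h import *
st=manip.state();print(st["eef_pos"],st["tcp_rot"],st["wrist_force"],st["gripper_width"],st["grip_force"])
w=manip.capture("wrist");cv2.imwrite("pics/w2.png",w["color"][:,:,::-1])
```

```text
[ 0.50285563 -0.02858017  0.24361802] [ 7.07333041e-01  7.06880449e-01 -1.00644970e-05 -1.36597780e-05] [-0.0757668   0.26339076  0.15715347] 0.02508331524719249 0.0
```

View pics/w2.png

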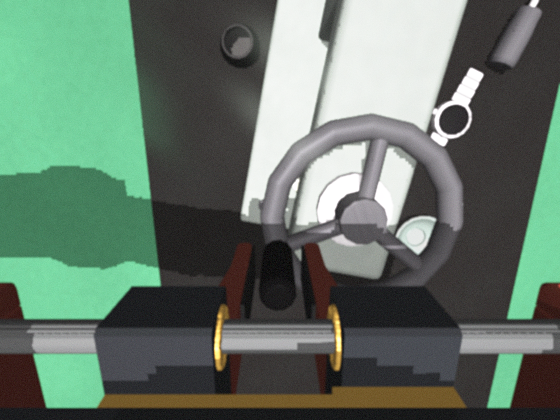

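The knob at (277,280) is centred between the fingers (inner faces near x 250 and 303), so I can close with 15 N.

step_arm(linear=[[0, 0, 0], [0, 0, 0], [0, 0, 0], [0, 0, 0], [0, 0, 0]], angular=[[0, 0, 0], [0, 0, 0], [0, 0, 0], [0, 0, 0], [0, 0, 0]], gripper=1.0, grip_force=15)

```text
clock: 5.23
eef_pos: [0.5027, -0.0286, 0.2436]
tcp_rot: [0.707, 0.707, -0.0, -0.0]
wrist_force: [-1.0, -0.1, 0.5]
gripper_width: 0.0167
grip_force: 15.0
```

Run:
```python
from h import *
for i in range(3):
    st=manip.state();print(st["eef_pos"],st["wrist_force"],st["gripper_width"],st["grip_force"],st["clock"]);manip.capture("wrist")
# circle plan
A=np.array([.551,-.0095]);r=.052
p=st["eef_pos"][:2]-A;th0=np.arctan2(p[1],p[0]);print(np.degrees(th0),np.hypot(*p))
th=th0-np.radians(np.arange(0,91,5))
d=np.diff(A+r*np.c_[np.cos(th),np.sin(th)],axis=0)/.4
for a,q in zip(np.degrees(th[1:])%360,d): print(round(a,1),"tool",np.round(q[[1,0]],4))
```

```text
[ 0.50274804 -0.02859143  0.24362203] [-1.0139532  -0.14546544  0.54174522] 0.016659032570004263 15.000025764747988 5.2333
[ 0.50275648 -0.02861952  0.24362293] [-1.66857745 -0.8255728   0.5901068 ] 0.016804739474129176 14.999951853824314 5.2833
[ 0.50278295 -0.02860184  0.24362284] [-1.54052993 -0.14001264  0.84542998] 0.01672587537612775 15.000021539744921 5.3333
-158.38833340236553 0.05186294090593236
196.6 tool [ 0.0107 -0.0037]
191.6 tool [ 0.011  -0.0028]
186.6 tool [ 0.0112 -0.0018]
181.6 tool [ 0.0113 -0.0008]
176.6 tool [0.0113 0.0002]
171.6 tool [0.0113 0.0012]
166.6 tool [0.0111 0.0021]
161.6 tool [0.0109 0.0031]
156.6 tool [0.0106 0.004 ]
151.6 tool [0.0102 0.005 ]
146.6 tool [0.0097 0.0058]
141.6 tool [0.0092 0.0066]
136.6 tool [0.0086 0.0074]
131.6 tool [0.0079 0.0081]
126.6 tool [0.0072 0.0088]
121.6 tool [0.0064 0.0094]
116.6 tool [0.0055 0.0099]
111.6 tool [0.0046 0.0104]
```

step_arm(linear=[[0.0107, -0.0037, 0]], angular=[[0, 0, 0]])

```text
clock: 5.47
eef_pos: [0.5015, -0.0251, 0.2437]
tcp_rot: [0.708, 0.706, -0.0, 0.0]
wrist_force: [-0.4, -0.6, -0.5]
gripper_width: 0.0166
grip_force: 15.0
```

step_arm(linear=[[0.011, -0.0028, 0]], angular=[[0, 0, 0]])

```text
clock: 5.55
eef_pos: [0.5002, -0.0199, 0.2436]
tcp_rot: [0.708, 0.707, -0.0, 0.0]
wrist_force: [0.7, -0.0, 0.3]
gripper_width: 0.0163
grip_force: 15.0
```

step_arm(linear=[[0.0112, -0.0018, 0]], angular=[[0, 0, 0]])

```text
clock: 5.63
eef_pos: [0.4995, -0.015, 0.2437]
tcp_rot: [0.707, 0.707, 0.0, 0.0]
wrist_force: [1.2, -0.3, -1.6]
gripper_width: 0.0167
grip_force: 15.0
```

step_arm(linear=[[0.0113, -0.0008, 0]], angular=[[0, 0, 0]])

```text
clock: 5.72
eef_pos: [0.4993, -0.0103, 0.2437]
tcp_rot: [0.707, 0.707, 0.0, 0.0]
wrist_force: [1.5, -0.9, -1.0]
gripper_width: 0.0168
grip_force: 15.0
```

step_arm(linear=[[0.0113, 0.0002, 0]], angular=[[0, 0, 0]])

```text
clock: 5.8
eef_pos: [0.4994, -0.0056, 0.2437]
tcp_rot: [0.707, 0.707, 0.0, 0.0]
wrist_force: [1.4, -0.2, -1.7]
gripper_width: 0.0164
grip_force: 15.0
```

step_arm(linear=[[0.0113, 0.0012, 0]], angular=[[0, 0, 0]])

```text
clock: 5.88
eef_pos: [0.5, -0.0012, 0.2437]
tcp_rot: [0.707, 0.707, 0.0, 0.0]
wrist_force: [2.9, -0.1, -2.1]
gripper_width: 0.0167
grip_force: 15.0
```

step_arm(linear=[[0.0111, 0.0021, 0]], angular=[[0, 0, 0]])

```text
clock: 5.97
eef_pos: [0.5009, 0.0032, 0.2437]
tcp_rot: [0.707, 0.707, 0.0, 0.0]
wrist_force: [2.0, -1.5, -2.2]
gripper_width: 0.0162
grip_force: 15.0
```

step_arm(linear=[[0.0109, 0.0031, 0]], angular=[[0, 0, 0]])

```text
clock: 6.05
eef_pos: [0.5022, 0.0074, 0.2437]
tcp_rot: [0.707, 0.707, 0.0, 0.0]
wrist_force: [2.1, -1.2, -2.2]
gripper_width: 0.0165
grip_force: 15.0
```

step_arm(linear=[[0, 0, 0]], angular=[[0, 0, 0]])

```text
clock: 6.13
eef_pos: [0.5025, 0.008, 0.2436]
tcp_rot: [0.707, 0.707, 0.0, 0.0]
wrist_force: [1.3, 0.7, -2.3]
gripper_width: 0.0167
grip_force: 15.0
```

step_arm(linear=[[0.0106, 0.004, 0]], angular=[[0, 0, 0]])

```text
clock: 6.22
eef_pos: [0.5035, 0.0107, 0.2437]
tcp_rot: [0.708, 0.707, -0.0, 0.0]
wrist_force: [2.0, -1.8, -2.7]
gripper_width: 0.0167
grip_force: 15.0
```

step_arm(linear=[[0.0102, 0.005, 0]], angular=[[0, 0, 0]])

```text
clock: 6.3
eef_pos: [0.5057, 0.0151, 0.2437]
tcp_rot: [0.708, 0.707, -0.0, 0.0]
wrist_force: [2.6, -2.8, -1.8]
gripper_width: 0.0165
grip_force: 15.0
```

step_arm(linear=[[0.0097, 0.0058, 0]], angular=[[0, 0, 0]])

```text
clock: 6.38
eef_pos: [0.5081, 0.0192, 0.2437]
tcp_rot: [0.707, 0.707, 0.0, 0.0]
wrist_force: [2.7, -2.6, -2.0]
gripper_width: 0.0161
grip_force: 15.0
```

step_arm(linear=[[0.0092, 0.0066, 0]], angular=[[0, 0, 0]])

```text
clock: 6.47
eef_pos: [0.5108, 0.0228, 0.2436]
tcp_rot: [0.707, 0.707, -0.0, 0.0]
wrist_force: [2.8, -2.9, -3.6]
gripper_width: 0.0166
grip_force: 15.0
```

step_arm(linear=[[0.0086, 0.0074, 0]], angular=[[0, 0, 0]])

```text
clock: 6.55
eef_pos: [0.5138, 0.0263, 0.2436]
tcp_rot: [0.707, 0.707, -0.0, 0.0]
wrist_force: [2.9, -4.0, -3.5]
gripper_width: 0.0166
grip_force: 15.0
```

step_arm(linear=[[0.0079, 0.0081, 0]], angular=[[0, 0, 0]])

```text
clock: 6.63
eef_pos: [0.517, 0.0294, 0.2436]
tcp_rot: [0.707, 0.707, -0.0, 0.0]
wrist_force: [2.9, -3.1, -2.0]
gripper_width: 0.0168
grip_force: 15.0
```

step_arm(linear=[[0.0072, 0.0088, 0]], angular=[[0, 0, 0]])

```text
clock: 6.72
eef_pos: [0.5205, 0.0322, 0.2436]
tcp_rot: [0.707, 0.707, -0.0, 0.0]
wrist_force: [2.6, -3.7, -3.1]
gripper_width: 0.0165
grip_force: 15.0
```

step_arm(linear=[[0.0064, 0.0094, 0]], angular=[[0, 0, 0]])

```text
clock: 6.8
eef_pos: [0.5242, 0.0347, 0.2436]
tcp_rot: [0.707, 0.707, -0.0, 0.0]
wrist_force: [1.3, -4.7, -1.8]
gripper_width: 0.0168
grip_force: 15.0
```

step_arm(linear=[[0.0055, 0.0099, 0]], angular=[[0, 0, 0]])

```text
clock: 6.88
eef_pos: [0.5282, 0.0369, 0.2435]
tcp_rot: [0.707, 0.707, -0.0, 0.0]
wrist_force: [2.1, -5.5, -1.9]
gripper_width: 0.0164
grip_force: 15.0
```

step_arm(linear=[[0.0046, 0.0104, 0]], angular=[[0, 0, 0]])

```text
clock: 6.97
eef_pos: [0.5323, 0.0387, 0.2435]
tcp_rot: [0.707, 0.707, -0.0, -0.0]
wrist_force: [1.6, -5.5, -2.8]
gripper_width: 0.0168
grip_force: 15.0
```

step_arm(linear=[[0.0037, 0.0107, 0]], angular=[[0, 0, 0]])

```text
clock: 7.05
eef_pos: [0.5365, 0.0402, 0.2435]
tcp_rot: [0.707, 0.707, -0.0, -0.0]
wrist_force: [0.7, -5.8, -1.8]
gripper_width: 0.0167
grip_force: 15.0
```

step_arm(linear=[[0.0028, 0.011, 0]], angular=[[0, 0, 0]])

```text
clock: 7.13
eef_pos: [0.5408, 0.0413, 0.2435]
tcp_rot: [0.707, 0.707, -0.0, -0.0]
wrist_force: [-0.1, -5.6, -1.5]
gripper_width: 0.0169
grip_force: 15.0
```

step_arm(linear=[[0.0018, 0.0112, 0]], angular=[[0, 0, 0]])

```text
clock: 7.22
eef_pos: [0.5453, 0.042, 0.2435]
tcp_rot: [0.707, 0.707, -0.0, -0.0]
wrist_force: [0.4, -4.9, -1.0]
gripper_width: 0.0167
grip_force: 15.0
```

step_arm(linear=[[0.0008, 0.0113, 0]], angular=[[0, 0, 0]])

```text
clock: 7.3
eef_pos: [0.5497, 0.0423, 0.2435]
tcp_rot: [0.707, 0.707, -0.0, -0.0]
wrist_force: [-0.3, -5.8, -0.9]
gripper_width: 0.0168
grip_force: 15.0
```

No engagement yet: the force is radial (-y) and the tangential part is about 0. I'll shift the circle about 1 mm towards -y and go on.

step_arm(linear=[[-0.0015, 0.0113, 0]], angular=[[0, 0, 0]])

```text
clock: 7.38
eef_pos: [0.5543, 0.0421, 0.2435]
tcp_rot: [0.707, 0.707, -0.0, -0.0]
wrist_force: [-1.7, -3.2, -0.1]
gripper_width: 0.0166
grip_force: 15.0
```

step_arm(linear=[[-0.0024, 0.0113, 0]], angular=[[0, 0, 0]])

```text
clock: 7.47
eef_pos: [0.559, 0.0416, 0.2436]
tcp_rot: [0.707, 0.707, 0.0, -0.001]
wrist_force: [-1.3, -2.0, 0.2]
gripper_width: 0.0164
grip_force: 15.0
```

step_arm(linear=[[-0.0021, 0.0111, 0]], angular=[[0, 0, 0]])

```text
clock: 7.55
eef_pos: [0.5635, 0.0407, 0.2436]
tcp_rot: [0.707, 0.707, 0.0, -0.001]
wrist_force: [-1.4, -2.3, -0.1]
gripper_width: 0.0166
grip_force: 15.0
```

step_arm(linear=[[-0.0031, 0.0109, 0]], angular=[[0, 0, 0]])

```text
clock: 7.63
eef_pos: [0.5678, 0.0394, 0.2436]
tcp_rot: [0.707, 0.707, 0.0, -0.0]
wrist_force: [-1.1, -1.0, -0.5]
gripper_width: 0.0169
grip_force: 15.0
```

step_arm(linear=[[-0.004, 0.0106, 0]], angular=[[0, 0, 0]])

```text
clock: 7.72
eef_pos: [0.5722, 0.0378, 0.2436]
tcp_rot: [0.707, 0.707, 0.0, -0.0]
wrist_force: [-0.5, -0.8, 0.5]
gripper_width: 0.0167
grip_force: 15.0
```

step_arm(linear=[[-0.005, 0.0102, 0]], angular=[[0, 0, 0]])

```text
clock: 7.8
eef_pos: [0.5763, 0.0357, 0.2436]
tcp_rot: [0.707, 0.707, 0.0, -0.0]
wrist_force: [-0.2, -1.3, -1.4]
gripper_width: 0.0165
grip_force: 15.0
```

step_arm(linear=[[-0.0058, 0.0097, 0]], angular=[[0, 0, 0]])

```text
clock: 7.88
eef_pos: [0.5802, 0.0333, 0.2436]
tcp_rot: [0.707, 0.707, 0.0, -0.0]
wrist_force: [0.0, 0.8, -1.1]
gripper_width: 0.017
grip_force: 15.0
```

step_arm(linear=[[-0.0066, 0.0092, 0]], angular=[[0, 0, 0]])

```text
clock: 7.97
eef_pos: [0.5839, 0.0305, 0.2437]
tcp_rot: [0.707, 0.707, 0.0, -0.0]
wrist_force: [-1.1, -0.5, 0.3]
gripper_width: 0.017
grip_force: 15.0
```

step_arm(linear=[[-0.0074, 0.0086, 0]], angular=[[0, 0, 0]])

```text
clock: 8.05
eef_pos: [0.5874, 0.0275, 0.2437]
tcp_rot: [0.707, 0.707, 0.0, -0.0]
wrist_force: [-0.4, -0.3, -1.4]
gripper_width: 0.017
grip_force: 15.0
```

step_arm(linear=[[-0.0081, 0.0079, 0]], angular=[[0, 0, 0]])

```text
clock: 8.13
eef_pos: [0.5905, 0.0241, 0.2437]
tcp_rot: [0.707, 0.707, 0.0, -0.0]
wrist_force: [-1.1, 0.3, -0.7]
gripper_width: 0.0169
grip_force: 15.0
```

step_arm(linear=[[-0.0088, 0.0072, 0]], angular=[[0, 0, 0]])

```text
clock: 8.22
eef_pos: [0.5934, 0.0205, 0.2437]
tcp_rot: [0.707, 0.707, 0.0, -0.0]
wrist_force: [-0.1, 0.4, 0.5]
gripper_width: 0.0161
grip_force: 15.0
```

step_arm(linear=[[-0.0094, 0.0064, 0]], angular=[[0, 0, 0]])

```text
clock: 8.3
eef_pos: [0.5959, 0.0167, 0.2437]
tcp_rot: [0.707, 0.707, 0.0, 0.0]
wrist_force: [-1.0, 0.4, -0.1]
gripper_width: 0.0167
grip_force: 15.0
```

step_arm(linear=[[-0.0099, 0.0055, 0]], angular=[[0, 0, 0]])

```text
clock: 8.38
eef_pos: [0.5981, 0.0126, 0.2437]
tcp_rot: [0.707, 0.707, 0.0, 0.0]
wrist_force: [0.2, 0.9, -0.8]
gripper_width: 0.0164
grip_force: 15.0
```

step_arm(linear=[[-0.0104, 0.0046, 0]], angular=[[0, 0, 0]])

```text
clock: 8.47
eef_pos: [0.5999, 0.0084, 0.2437]
tcp_rot: [0.707, 0.707, 0.0, 0.0]
wrist_force: [0.1, 0.4, -0.0]
gripper_width: 0.0167
grip_force: 15.0
```

step_arm(linear=[[-0.0107, 0.0037, 0]], angular=[[0, 0, 0]])

```text
clock: 8.55
eef_pos: [0.6013, 0.0041, 0.2437]
tcp_rot: [0.707, 0.707, 0.0, 0.0]
wrist_force: [0.5, 0.8, -0.2]
gripper_width: 0.017
grip_force: 15.0
```

step_arm(linear=[[-0.011, 0.0028, 0]], angular=[[0, 0, 0]])

```text
clock: 8.63
eef_pos: [0.6022, 0.0009, 0.2436]
tcp_rot: [0.707, 0.707, 0.001, -0.001]
wrist_force: [-1.2, 6.1, 1.1]
gripper_width: 0.0168
grip_force: 15.0
```

step_arm(linear=[[-0.0112, 0.0018, 0]], angular=[[0, 0, 0]])

```text
clock: 8.72
eef_pos: [0.6029, -0.003, 0.2436]
tcp_rot: [0.707, 0.707, 0.001, -0.001]
wrist_force: [-1.8, 5.2, 1.0]
gripper_width: 0.0164
grip_force: 15.0
```

step_arm(linear=[[-0.0113, 0.0008, 0]], angular=[[0, 0, 0]])

```text
clock: 8.8
eef_pos: [0.6033, -0.0073, 0.2436]
tcp_rot: [0.707, 0.707, 0.001, -0.001]
wrist_force: [-0.5, 6.1, 0.8]
gripper_width: 0.0168
grip_force: 15.0
```

step_arm(linear=[[-0.0113, -0.0002, 0]], angular=[[0, 0, 0]])

```text
clock: 8.88
eef_pos: [0.6033, -0.0118, 0.2437]
tcp_rot: [0.707, 0.707, 0.001, -0.001]
wrist_force: [0.1, 5.7, 0.9]
gripper_width: 0.0168
grip_force: 15.0
```

step_arm(linear=[[-0.0113, -0.0012, 0]], angular=[[0, 0, 0]])

```text
clock: 8.97
eef_pos: [0.603, -0.0163, 0.2437]
tcp_rot: [0.707, 0.707, 0.001, -0.001]
wrist_force: [0.3, 5.5, 1.2]
gripper_width: 0.0165
grip_force: 15.0
```

step_arm(linear=[[-0.0111, -0.0021, 0]], angular=[[0, 0, 0]])

```text
clock: 9.05
eef_pos: [0.6022, -0.0207, 0.2437]
tcp_rot: [0.707, 0.708, 0.001, -0.001]
wrist_force: [1.4, 6.0, -0.4]
gripper_width: 0.0169
grip_force: 15.0
```

step_arm(linear=[[-0.0109, -0.0031, 0]], angular=[[0, 0, 0]])

```text
clock: 9.13
eef_pos: [0.6011, -0.0251, 0.2437]
tcp_rot: [0.707, 0.708, 0.001, -0.001]
wrist_force: [2.4, 5.8, 0.1]
gripper_width: 0.0165
grip_force: 15.0
```

step_arm(linear=[[-0.0106, -0.004, 0]], angular=[[0, 0, 0]])

```text
clock: 9.22
eef_pos: [0.5996, -0.0294, 0.2438]
tcp_rot: [0.707, 0.707, 0.001, -0.0]
wrist_force: [1.5, 5.3, -1.4]
gripper_width: 0.0164
grip_force: 15.0
```

step_arm(linear=[[-0.0102, -0.005, 0]], angular=[[0, 0, 0]])

```text
clock: 9.3
eef_pos: [0.5977, -0.0336, 0.2437]
tcp_rot: [0.707, 0.707, 0.001, -0.0]
wrist_force: [3.6, 5.8, -0.5]
gripper_width: 0.0167
grip_force: 15.0
```

step_arm(linear=[[-0.0097, -0.0058, 0]], angular=[[0, 0, 0]])

```text
clock: 9.38
eef_pos: [0.5955, -0.0375, 0.2437]
tcp_rot: [0.707, 0.707, 0.001, -0.0]
wrist_force: [2.4, 5.0, -1.1]
gripper_width: 0.0168
grip_force: 15.0
```

step_arm(linear=[[-0.0092, -0.0066, 0]], angular=[[0, 0, 0]])

```text
clock: 9.47
eef_pos: [0.5929, -0.0413, 0.2438]
tcp_rot: [0.707, 0.707, 0.001, 0.0]
wrist_force: [2.9, 5.4, -1.6]
gripper_width: 0.017
grip_force: 15.0
```

step_arm(linear=[[-0.0086, -0.0074, 0]], angular=[[0, 0, 0]])

```text
clock: 9.55
eef_pos: [0.59, -0.0449, 0.2438]
tcp_rot: [0.707, 0.707, 0.001, 0.0]
wrist_force: [3.9, 4.3, -1.4]
gripper_width: 0.0166
grip_force: 15.0
```

step_arm(linear=[[-0.0079, -0.0081, 0]], angular=[[0, 0, 0]])

```text
clock: 9.63
eef_pos: [0.5868, -0.0481, 0.2438]
tcp_rot: [0.707, 0.707, 0.001, 0.0]
wrist_force: [4.0, 4.0, -3.4]
gripper_width: 0.0163
grip_force: 15.0
```

It clearly engaged between 16.2° and 12.6° of knob angle, about 14.5°, where the tangential force rises to 6 N. From there I need 540°. Carrying on with 10-row arcs.

step_arm(linear=[[-0.0072, -0.0088, 0], [-0.0064, -0.0094, 0], [-0.0055, -0.0099, 0], [-0.0046, -0.0104, 0], [-0.0037, -0.0107, 0], [-0.0028, -0.011, 0], [-0.0018, -0.0112, 0], [-0.0008, -0.0113, 0], [0.0002, -0.0113, 0], [0.0012, -0.0113, 0]], angular=[[0, 0, 0], [0, 0, 0], [0, 0, 0], [0, 0, 0], [0, 0, 0], [0, 0, 0], [0, 0, 0], [0, 0, 0], [0, 0, 0], [0, 0, 0]])

```text
clock: 10.47
eef_pos: [0.545, -0.0616, 0.2439]
tcp_rot: [0.707, 0.707, 0.001, 0.001]
wrist_force: [6.5, 1.1, -4.5]
gripper_width: 0.0166
grip_force: 15.0
```

step_arm(linear=[[0.0021, -0.0111, 0], [0.0031, -0.0109, 0], [0.004, -0.0106, 0], [0.005, -0.0102, 0], [0.0058, -0.0097, 0]], angular=[[0, 0, 0], [0, 0, 0], [0, 0, 0], [0, 0, 0], [0, 0, 0]])

```text
clock: 10.88
eef_pos: [0.524, -0.0543, 0.2439]
tcp_rot: [0.707, 0.707, 0.001, 0.002]
wrist_force: [7.3, -1.0, -5.5]
gripper_width: 0.0164
grip_force: 15.0
```

step_arm(linear=[[0.0066, -0.0092, 0], [0.0074, -0.0086, 0], [0.0081, -0.0079, 0], [0.0088, -0.0072, 0], [0.0094, -0.0064, 0]], angular=[[0, 0, 0], [0, 0, 0], [0, 0, 0], [0, 0, 0], [0, 0, 0]])

```text
clock: 11.3
eef_pos: [0.5082, -0.039, 0.2439]
tcp_rot: [0.708, 0.707, 0.001, 0.002]
wrist_force: [6.4, -2.6, -5.7]
gripper_width: 0.0165
grip_force: 15.0
```

Run:
```python
from h import *
from scipy.optimize import least_squares
# play region, low-force points (pos, force)
P=np.array([[.5027,-.0286],[.5015,-.0251],[.5002,-.0199],[.4995,-.015],[.4994,-.0056],[.5022,.0074],[.5057,.0151],[.5108,.0228],[.517,.0294],[.5242,.0347],[.5323,.0387],[.5408,.0413],[.5497,.0423],[.5543,.0421],[.559,.0416],[.5635,.0407],[.5678,.0394],[.5722,.0378],[.5763,.0357],[.5802,.0333],[.5839,.0305],[.5874,.0275],[.5905,.0241],[.5934,.0205],[.5959,.0167],[.5981,.0126],[.5999,.0084],[.6013,.0041],[.6022,.0009],[.6029,-.003],[.6033,-.0118],[.6022,-.0207],[.5996,-.0294],[.5955,-.0375],[.59,-.0449],[.5868,-.0481]])
r=least_squares(lambda q:np.hypot(*(P-q[:2]).T)-.052,[.551,-.0105]);print(r.x,np.round(r.fun*1e3,1))
A=r.x
for p in P[26:30]: print(np.degrees(np.arctan2(*(p-A)[::-1])))
st=manip.state();p=st["eef_pos"][:2]-A;print("now",np.degrees(np.arctan2(p[1],p[0])),np.hypot(*p),st["wrist_force"])
```

```text
[ 0.55126645 -0.00985944] [ 0.1  0.   0.   0.   0.   0.  -0.   0.   0.1  0.1  0.1  0.2  0.2  0.
  0.   0.  -0.   0.1 -0.  -0.  -0.1 -0.  -0.1 -0.1 -0.1 -0.1 -0.1 -0.1
  0.1  0.1  0.1  0.1  0.1  0.2  0.2  0.2]
20.57861970060466
15.589187022961529
11.928063008222066
7.5673477395184765
now -145.89006117967432 0.052035650984319025 [ 6.36148114 -2.58912266 -5.68018121]
```

The circle fit is good to 0.2 mm: axis (0.5513,-0.0099), engagement at about 13.5°. The remaining turn is about 380°.

step_arm(linear=[[0.0099, -0.0055, 0], [0.0104, -0.0046, 0], [0.0107, -0.0037, 0], [0.011, -0.0028, 0], [0.0112, -0.0018, 0], [0.0113, -0.0008, 0], [0.0113, 0.0002, 0], [0.0113, 0.0012, 0], [0.0111, 0.0021, 0], [0.0109, 0.0031, 0]], angular=[[0, 0, 0], [0, 0, 0], [0, 0, 0], [0, 0, 0], [0, 0, 0], [0, 0, 0], [0, 0, 0], [0, 0, 0], [0, 0, 0], [0, 0, 0]])

```text
clock: 12.13
eef_pos: [0.5011, 0.0035, 0.2436]
tcp_rot: [0.708, 0.706, -0.001, 0.0]
wrist_force: [-3.0, -5.7, 2.0]
gripper_width: 0.0168
grip_force: 15.0
```

step_arm(linear=[[0.0106, 0.004, 0], [0.0102, 0.005, 0], [0.0097, 0.0058, 0], [0.0092, 0.0066, 0], [0.0086, 0.0074, 0], [0.0079, 0.0081, 0], [0.0072, 0.0088, 0], [0.0064, 0.0094, 0], [0.0055, 0.0099, 0], [0.0046, 0.0104, 0]], angular=[[0, 0, 0], [0, 0, 0], [0, 0, 0], [0, 0, 0], [0, 0, 0], [0, 0, 0], [0, 0, 0], [0, 0, 0], [0, 0, 0], [0, 0, 0]])

```text
clock: 12.97
eef_pos: [0.5305, 0.0375, 0.2434]
tcp_rot: [0.707, 0.707, -0.001, -0.002]
wrist_force: [-6.6, 1.2, 5.6]
gripper_width: 0.0164
grip_force: 15.0
```

step_arm(linear=[[0.0037, 0.0107, 0], [0.0028, 0.011, 0], [0.0018, 0.0112, 0], [0.0008, 0.0113, 0], [-0.0002, 0.0113, 0], [-0.0012, 0.0113, 0], [-0.0021, 0.0111, 0], [-0.0031, 0.0109, 0], [-0.004, 0.0106, 0], [-0.005, 0.0102, 0]], angular=[[0, 0, 0], [0, 0, 0], [0, 0, 0], [0, 0, 0], [0, 0, 0], [0, 0, 0], [0, 0, 0], [0, 0, 0], [0, 0, 0], [0, 0, 0]])

```text
clock: 13.8
eef_pos: [0.5749, 0.0363, 0.2435]
tcp_rot: [0.707, 0.707, -0.0, -0.002]
wrist_force: [-5.1, 4.2, 3.2]
gripper_width: 0.0164
grip_force: 15.0
```

step_arm(linear=[[-0.0058, 0.0097, 0], [-0.0066, 0.0092, 0], [-0.0074, 0.0086, 0], [-0.0081, 0.0079, 0], [-0.0088, 0.0072, 0], [-0.0094, 0.0064, 0], [-0.0099, 0.0055, 0], [-0.0104, 0.0046, 0], [-0.0107, 0.0037, 0], [-0.011, 0.0028, 0]], angular=[[0, 0, 0], [0, 0, 0], [0, 0, 0], [0, 0, 0], [0, 0, 0], [0, 0, 0], [0, 0, 0], [0, 0, 0], [0, 0, 0], [0, 0, 0]])

```text
clock: 14.63
eef_pos: [0.602, 0.0017, 0.2436]
tcp_rot: [0.707, 0.707, 0.001, -0.001]
wrist_force: [-1.8, 6.1, 1.1]
gripper_width: 0.0167
grip_force: 15.0
```

step_arm(linear=[[-0.0112, 0.0018, 0], [-0.0113, 0.0008, 0], [-0.0113, -0.0002, 0], [-0.0113, -0.0012, 0], [-0.0111, -0.0021, 0], [-0.0109, -0.0031, 0], [-0.0106, -0.004, 0], [-0.0102, -0.005, 0], [-0.0097, -0.0058, 0], [-0.0092, -0.0066, 0]], angular=[[0, 0, 0], [0, 0, 0], [0, 0, 0], [0, 0, 0], [0, 0, 0], [0, 0, 0], [0, 0, 0], [0, 0, 0], [0, 0, 0], [0, 0, 0]])

```text
clock: 15.47
eef_pos: [0.5929, -0.0413, 0.2438]
tcp_rot: [0.707, 0.707, 0.001, 0.0]
wrist_force: [2.5, 5.1, -1.7]
gripper_width: 0.0167
grip_force: 15.0
```

step_arm(linear=[[-0.0086, -0.0074, 0], [-0.0079, -0.0081, 0], [-0.0072, -0.0088, 0], [-0.0064, -0.0094, 0], [-0.0055, -0.0099, 0], [-0.0046, -0.0104, 0], [-0.0037, -0.0107, 0], [-0.0028, -0.011, 0], [-0.0018, -0.0112, 0], [-0.0008, -0.0113, 0]], angular=[[0, 0, 0], [0, 0, 0], [0, 0, 0], [0, 0, 0], [0, 0, 0], [0, 0, 0], [0, 0, 0], [0, 0, 0], [0, 0, 0], [0, 0, 0]])

```text
clock: 16.3
eef_pos: [0.554, -0.062, 0.2439]
tcp_rot: [0.707, 0.707, 0.001, 0.001]
wrist_force: [6.4, 3.0, -4.4]
gripper_width: 0.0172
grip_force: 15.0
```

step_arm(linear=[[0.0002, -0.0113, 0], [0.0012, -0.0113, 0], [0.0021, -0.0111, 0], [0.0031, -0.0109, 0], [0.004, -0.0106, 0], [0.005, -0.0102, 0], [0.0058, -0.0097, 0], [0.0066, -0.0092, 0]], angular=[[0, 0, 0], [0, 0, 0], [0, 0, 0], [0, 0, 0], [0, 0, 0], [0, 0, 0], [0, 0, 0], [0, 0, 0]])

```text
clock: 16.97
eef_pos: [0.5204, -0.0518, 0.2439]
tcp_rot: [0.707, 0.707, 0.001, 0.002]
wrist_force: [7.2, -0.3, -5.5]
gripper_width: 0.0166
grip_force: 15.0
```

Run:
```python
from h import *
A=[.55127,-.00986]
st=manip.state();p=st["eef_pos"][:2]-A;print("now",np.degrees(np.arctan2(p[1],p[0])),np.hypot(*p),st["wrist_force"])
```

```text
now -126.36862515406834 0.052113538794166615 [ 7.18503548 -0.33975951 -5.46918807]
```

step_arm(linear=[[0.0074, -0.0086, 0], [0.0081, -0.0079, 0], [0.0088, -0.0072, 0], [0.0094, -0.0064, 0], [0.0099, -0.0055, 0], [0.0104, -0.0046, 0], [0, 0, 0], [0, 0, 0], [0, 0, 0]], angular=[[0, 0, 0], [0, 0, 0], [0, 0, 0], [0, 0, 0], [0, 0, 0], [0, 0, 0], [0, 0, 0], [0, 0, 0], [0, 0, 0]])

```text
clock: 17.72
eef_pos: [0.5035, -0.0307, 0.2438]
tcp_rot: [0.708, 0.707, 0.0, 0.001]
wrist_force: [5.4, -2.7, -3.9]
gripper_width: 0.0163
grip_force: 15.0
```

Run:
```python
from h import *
A=[.55127,-.00986]
st=manip.state();p=st["eef_pos"][:2]-A;print("now",np.degrees(np.arctan2(p[1],p[0])),np.hypot(*p),st["wrist_force"],st["joint_velocities"].round(3))
```

```text
now -156.42617986112415 0.05207257883778883 [ 5.42773818 -2.68330617 -3.85242785] [ 0.001 -0.    -0.001 -0.002  0.002  0.001  0.   ]
```

step_arm(linear=[[0.0053, -0.0019, 0], [0.0054, -0.0018, 0], [0.0055, -0.0014, 0], [0.0055, -0.0014, 0], [0, 0, 0], [0, 0, 0], [0, 0, 0]], angular=[[0, 0, 0], [0, 0, 0], [0, 0, 0], [0, 0, 0], [0, 0, 0], [0, 0, 0], [0, 0, 0]])

```text
clock: 18.3
eef_pos: [0.5008, -0.0223, 0.2437]
tcp_rot: [0.708, 0.707, -0.0, 0.001]
wrist_force: [2.4, -4.1, -3.3]
gripper_width: 0.0164
grip_force: 15.0
```

Run:
```python
from h import *
A=[.55127,-.00986]
st=manip.state();p=st["eef_pos"][:2]-A;print("now",np.degrees(np.arctan2(p[1],p[0])),np.hypot(*p),st["wrist_force"])
```

```text
now -166.12525279344305 0.05202582056627586 [ 2.39600032 -4.10958759 -3.3252127 ]
```

Final knob angle is -166.1°, which is 539.6° past engagement. Releasing and lifting.

step_arm(linear=[[0, 0, 0], [0, 0, 0], [0, 0, 0], [0, 0, 0], [0, 0, 0], [0, 0, 0], [0, 0, 0], [0, 0, 0]], angular=[[0, 0, 0], [0, 0, 0], [0, 0, 0], [0, 0, 0], [0, 0, 0], [0, 0, 0], [0, 0, 0], [0, 0, 0]], gripper=0.4)

```text
clock: 18.97
eef_pos: [0.5002, -0.0208, 0.2436]
tcp_rot: [0.707, 0.707, 0.0, -0.0]
wrist_force: [-1.2, 0.7, -0.9]
gripper_width: 0.0525
grip_force: 0.0
```

step_arm(linear=[[0, 0, -0.03], [0, 0, -0.06], [0, 0, -0.06], [0, 0, -0.06], [0, 0, -0.05], [0, 0, 0], [0, 0, 0], [0, 0, 0]], angular=[[0, 0, 0], [0, 0, 0], [0, 0, 0], [0, 0, 0], [0, 0, 0], [0, 0, 0], [0, 0, 0], [0, 0, 0]])

```text
clock: 19.63
eef_pos: [0.4999, -0.0208, 0.3468]
tcp_rot: [0.707, 0.707, -0.0, -0.0]
wrist_force: [0.2, 0.3, -0.7]
gripper_width: 0.0525
grip_force: 0.0
```

Run:
```python
from h import *
w=manip.capture("wrist");st=manip.state();print(st["eef_pos"],st["gripper_width"],st["wrist_force"])
A=np.array([.55127,-.00986])
for a in (-158.9,-166.1,-170): print(a,proj(w,[*(A+.052*np.array([np.cos(np.radians(a)),np.sin(np.radians(a))])),.255]))
print("hub",proj(w,[*A,.207]))
a=w["color"][140:280,250:400]
cv2.imwrite("pics/w3.png",cv2.resize(cv2.convertScaleAbs(a[:,:,::-1],alpha=1.8,beta=10),None,fx=4,fy=4,interpolation=cv2.INTER_CUBIC))
```

```text
[ 0.49970868 -0.02076592  0.34654585] 0.05291431452391803 [ 0.09054447 -0.47918229 -0.81259736]
-158.9 [282.45084772 232.59616822]
-166.1 [279.82808273 224.66092707]
-170 [278.84120334 220.20052884]
hub [337.60157615 193.40153496]
```

View pics/w3.png

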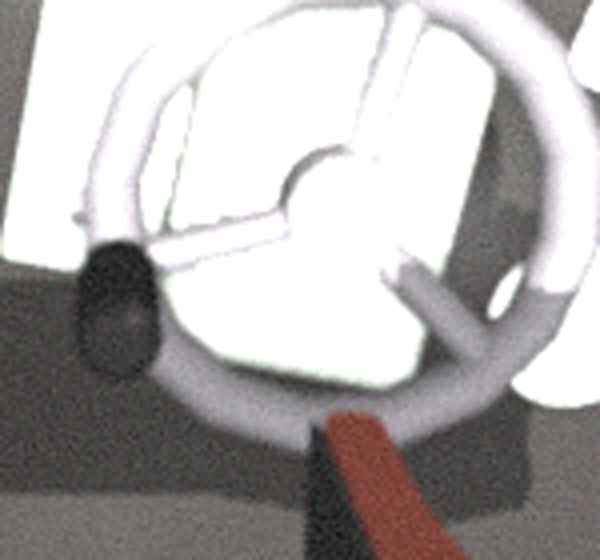

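The knob cap is at full-image (279.7,225.6), where the prediction for -166.1° was (279.8,224.7), so the wheel stayed put. Now for the lock lever: fingers closed, approaching its -x side.

step_arm(linear=[[0.079, 0.0045, 0], [0.079, 0.0045, 0], [0.079, 0.0045, 0], [0.079, 0.0045, 0], [0.079, 0.0045, 0], [0.079, 0.0045, 0], [0, 0, 0], [0, 0, 0], [0, 0, 0], [0, 0, 0]], angular=[[0, 0, 0], [0, 0, 0], [0, 0, 0], [0, 0, 0], [0, 0, 0], [0, 0, 0], [0, 0, 0.125], [0, 0, 0.125], [0, 0, 0], [0, 0, 0]], gripper=1.0, grip_force=5)

```text
clock: 20.52
eef_pos: [0.5108, 0.1685, 0.3466]
tcp_rot: [0.772, 0.635, -0.001, -0.0]
wrist_force: [0.0, -0.9, -0.3]
gripper_width: 0.0006
grip_force: 0.0
```

Run:
```python
from h import *
w=manip.capture("wrist");st=manip.state();print(st["eef_pos"],st["tcp_rot"],st["gripper_width"],st["wrist_force"])
M=R.from_quat(st["tcp_rot"]).as_matrix();print(M.round(3), "target shift tool units",(M.T@(np.array([.5104,.1681,.263])-st["eef_pos"])/.4).round(4))
```

```text
[0.51093307 0.16836386 0.3469095 ] [ 7.72317332e-01  6.35236581e-01 -6.48335952e-04 -6.63258450e-05] 0.00036552146438989606 [ 0.64106495  0.44751984 -0.18609596]
[[ 0.193  0.981 -0.001]
 [ 0.981 -0.193 -0.001]
 [-0.001 -0.001 -1.   ]] target shift tool units [-0.0007 -0.001   0.2098]
```

step_arm(linear=[[0, 0, 0.052], [0, 0, 0.052], [0, 0, 0.052], [0, 0, 0.052], [0, 0, 0], [0, 0, 0]], angular=[[0, 0, 0], [0, 0, 0], [0, 0, 0], [0, 0, 0], [0, 0, 0], [0, 0, 0]])

```text
clock: 21.07
eef_pos: [0.5108, 0.1681, 0.264]
tcp_rot: [0.773, 0.634, -0.001, -0.0]
wrist_force: [1.5, -0.0, 0.6]
gripper_width: 0.0004
grip_force: 0.0
```

step_arm(linear=[[0, 0.0125, 0], [0, 0.0125, 0], [0, 0.0125, 0], [0, 0.0125, 0], [0, 0.0125, 0]], angular=[[0, 0, 0], [0, 0, 0], [0, 0, 0], [0, 0, 0], [0, 0, 0]])

```text
clock: 21.48
eef_pos: [0.5362, 0.1639, 0.265]
tcp_rot: [0.773, 0.634, 0.0, -0.0]
wrist_force: [-4.9, 1.0, 3.0]
gripper_width: 0.0008
grip_force: 2.0
```

step_arm(linear=[[0, 0.0125, 0], [0, 0.0125, 0], [0, 0.0125, 0]], angular=[[0, 0, 0], [0, 0, 0], [0, 0, 0]])

```text
clock: 21.73
eef_pos: [0.5509, 0.1609, 0.2645]
tcp_rot: [0.773, 0.634, 0.0, -0.0]
wrist_force: [-2.5, 0.2, 1.1]
gripper_width: 0.0003
grip_force: 1.0
```

step_arm(linear=[[0, 0.0125, 0], [0, 0.0125, 0]], angular=[[0, 0, 0], [0, 0, 0]])

```text
clock: 21.9
eef_pos: [0.5608, 0.1587, 0.2644]
tcp_rot: [0.773, 0.634, 0.0, 0.0]
wrist_force: [-1.9, 0.4, 2.4]
gripper_width: 0.0008
grip_force: 0.7
```

step_arm(linear=[[0, 0.0125, 0], [0, 0.0125, 0]], angular=[[0, 0, 0], [0, 0, 0]])

```text
clock: 22.07
eef_pos: [0.5706, 0.1568, 0.2644]
tcp_rot: [0.773, 0.634, 0.0, 0.0]
wrist_force: [-1.9, 0.7, 1.5]
gripper_width: 0.0001
grip_force: 0.6
```

step_arm(linear=[[0, 0.01, 0], [0, 0.01, 0]], angular=[[0, 0, 0], [0, 0, 0]])

```text
clock: 22.23
eef_pos: [0.5783, 0.1552, 0.2643]
tcp_rot: [0.773, 0.634, -0.0, 0.0]
wrist_force: [-0.7, -0.0, -0.2]
gripper_width: 0.0007
grip_force: 0.5
```

step_arm(linear=[[0, 0.007, 0], [0, 0.007, 0]], angular=[[0, 0, 0], [0, 0, 0]])

```text
clock: 22.4
eef_pos: [0.5834, 0.1542, 0.2641]
tcp_rot: [0.773, 0.634, -0.0, -0.0]
wrist_force: [-0.3, 0.5, -0.8]
gripper_width: 0.0004
grip_force: 0.6
```

step_arm(linear=[[0, 0.006, 0]], angular=[[0, 0, 0]])

```text
clock: 22.48
eef_pos: [0.5857, 0.1537, 0.2641]
tcp_rot: [0.773, 0.634, -0.0, -0.0]
wrist_force: [-1.0, 0.6, -1.7]
gripper_width: 0.0006
grip_force: 0.6
```

step_arm(linear=[[0, 0.006, 0]], angular=[[0, 0, 0]])

```text
clock: 22.57
eef_pos: [0.588, 0.1533, 0.2642]
tcp_rot: [0.773, 0.634, -0.0, -0.0]
wrist_force: [-1.4, -0.5, -0.8]
gripper_width: 0.0005
grip_force: 0.7
```

step_arm(linear=[[0, 0.006, 0]], angular=[[0, 0, 0]])

```text
clock: 22.65
eef_pos: [0.5903, 0.1529, 0.2643]
tcp_rot: [0.773, 0.634, -0.0, -0.0]
wrist_force: [-6.7, 1.1, -0.1]
gripper_width: 0.0006
grip_force: 4.0
```

step_arm(linear=[[0, 0.006, 0]], angular=[[0, 0, 0]])

```text
clock: 22.73
eef_pos: [0.5908, 0.1528, 0.2641]
tcp_rot: [0.773, 0.634, -0.002, -0.002]
wrist_force: [-16.7, 1.6, 8.5]
gripper_width: 0.0004
grip_force: 8.4
```

step_arm(linear=[[0, 0.005, 0]], angular=[[0, 0, 0]])

```text
clock: 22.82
eef_pos: [0.591, 0.1529, 0.264]
tcp_rot: [0.773, 0.635, -0.003, -0.003]
wrist_force: [-22.4, 1.7, 12.3]
gripper_width: 0.0002
grip_force: 11.5
```

Run:
```python
from h import *
for n in ("top","side"):
    c=manip.capture(n);p=proj(c,[.612,.148,.248]).round().astype(int);print(n,p)
    a=c["color"][p[1]-45:p[1]+45,p[0]-55:p[0]+55];cv2.imwrite(f"pics/{n}4.png",cv2.resize(a[:,:,::-1],None,fx=4,fy=4,interpolation=cv2.INTER_CUBIC))
a=np.hstack([cv2.imread("pics/top4.png"),cv2.imread("pics/side4.png")])[:, :]
cv2.imwrite("pics/both4.png",cv2.resize(a,(792,324)))
```

```text
top [197 188]
side [240 156]
```

View pics/both4.png

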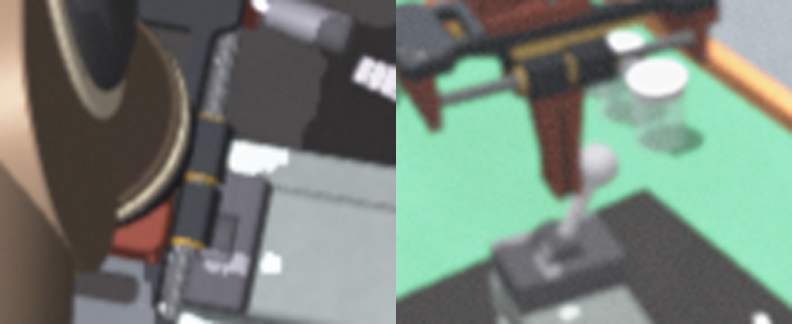

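The lever is on its stop: the tool stalled with the force rising to 22 N. In the side view the ball is at about (241.5,156.5), and (240,156) was predicted for fully over. Backing away.

step_arm(linear=[[0, -0.02, 0], [0, -0.03, 0], [0, -0.03, 0], [0, 0, -0.05], [0, 0, -0.07], [0, 0, -0.07], [0, 0, -0.05], [0, 0, 0], [0, 0, 0], [0, 0, 0]], angular=[[0, 0, 0], [0, 0, 0], [0, 0, 0], [0, 0, 0], [0, 0, 0], [0, 0, 0], [0, 0, 0], [0, 0, 0], [0, 0, 0], [0, 0, 0]])

```text
clock: 23.75
eef_pos: [0.5633, 0.1583, 0.3599]
tcp_rot: [0.773, 0.634, -0.0, -0.0]
wrist_force: [0.3, 0.3, -0.8]
gripper_width: 0.0001
grip_force: 0.0
```

step_arm(linear=[[0.06, -0.06, 0], [0.06, -0.06, 0], [0.06, -0.06, 0], [0.06, -0.06, 0], [0.06, -0.06, 0], [0, 0, 0], [0, 0, 0], [0, 0, 0]], angular=[[0, 0, 0], [0, 0, 0], [0, 0, 0], [0, 0, 0], [0, 0, 0], [0, 0, 0], [0, 0, 0], [0, 0, 0]])

```text
clock: 24.42
eef_pos: [0.4692, 0.2988, 0.3595]
tcp_rot: [0.773, 0.634, -0.001, 0.0]
wrist_force: [0.9, -0.2, 0.7]
gripper_width: 0.0006
grip_force: 0.0
```

Run:
```python
from h import *
t=manip.capture("top");s=manip.capture("side")
a=t["color"][150:300,160:350];b=s["color"][130:280,180:370]
cv2.imwrite("pics/fin.png",cv2.resize(np.hstack([a,b])[:,:,::-1],None,fx=2.1,fy=2.1,interpolation=cv2.INTER_CUBIC))
```

```text
(no output)
```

View pics/fin.png

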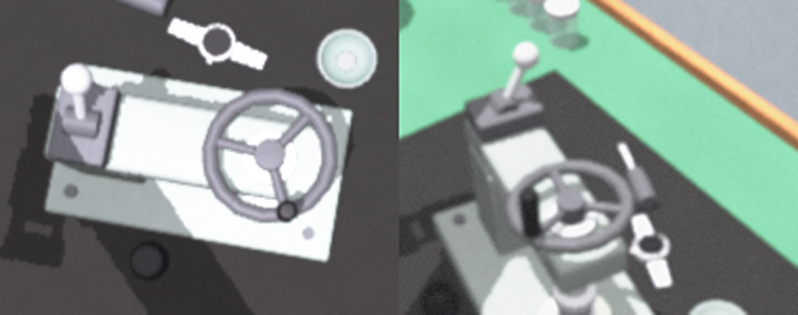

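The final pictures show the lever over on the +x side (ball at (76,78) in the crop), the knob at (287,210), the visible bystanders undisturbed and the arm clear. Handing in.

```bash
python3 -c "
from cell import manip
print(manip.job_done())"
```

```text
the job is handed in; nothing more can be done
None
```

I handed the job in at about 24.5 s: the wheel turned about 539.6° clockwise (target 540°) past where the spindle engaged, a point known to about ±1.5°, at 15 N grip and without backing off; I then pushed the lock lever onto its stop and left the tools and the watch untouched.

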